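Pack the tuning fork accessory caddy

ROBOT

A 7-joint arm with a two-finger parallel gripper is mounted at the origin on the work surface. World frame = base frame: x ahead of the robot, y to its left, z up, the work surface at z = 0. Lengths are in m, angles in rad, forces in N, time in s.
With the tool pointing down it reaches from about 0.4 to 0.85 m from the base axis. Payload 4.4 kg.
Tool frame: the origin (TCP) lies midway between the tips of the shut fingers; the grasp point (between the pads) lies 19 mm behind it; z points along the fingers, y is the line along which they close (so a half turn about z gives the same grasp; the last joint's range is limited). The gripper opens to 94 mm and grips with 3 to 60 N. Pads are 16 mm wide; open, the fingers measure 119 mm over their backs; the gripper's body (75 mm by 177 mm) begins 78 mm behind the grasp point.
Start: joints at [1.167, 0.628, 0.038, 1.517, -0.027, 0.996, -0.02], TCP at [0.215, -0.613, 0.172] pointing down, gripper open.
Joint ranges: [-3.06, 3.06], [-0.37, 2.12], [-1.25, 1.32], [0.18, 2.47], [-1.1, 4.24], [0.23, 1.98], [-2.94, 2.94]. Speed limits (rad/s): [2.57, 2.57, 3.14, 3.14, 3.14, 3.14, 3.14].

INTERFACE

Orientations are given as a 3x3 rotation matrix whose columns are the frame's x, y, z axes.
In Python, from plant import r gives the robot as it stands. The module is installed in compiled form; this text tells all that it offers.
- The arm moves only by the shell command python3 -m crank 'ROWS' [OPENING] [FORCE]. ROWS is JSON, a list that holds one entry, the list of rows, each a list of 6 numbers: the shift along the tool's x, y, z as a fraction of full scale, then the turn, a rotation vector about the tool's x, y, z as a fraction of full scale. A call has 1 to 10 rows; each row shifts and turns the commanded pose from where the row before left it, along the tool's axes as they then stand; what a row does not reach is not made up. Full scale, the value 1, is 2 cm for a shift and pi rad for a turn. A row lasts 1/10 s, in which the tool goes at most 50 mm and 8.59 degrees, less where a joint would pass 70% of its speed; a pose out of reach is approached as far as the arm can. A call with a number of a shift or a turn outside -1 to 1 is refused whole. A call with a gripper value outside its range is refused whole. OPENING is the opening, from -1 (shut) to 1 (fully open), set as the call begins (- or left out, the last holds). The fingers move at their own pace and stop on an object; FORCE is the grip in N (left out, the last holds). Time passes only in rows, so rows that do not move let the fingers close. It gives the time, the measured TCP pose, the force, the opening and the grip force at its end, in the units of the state.
- r.sense(): the state, without advancing time (a new reading comes with each control period).
- r.get_image(name): name is "scene" or "top" or "wrist"; returns a dict with "img" (480x640x3 uint8, blue, green, red), "mtx" (3x3 intrinsics, pixels), "rvec" (rotation vector, rad) and "tvec" (3), from world to camera coordinates, as OpenCV has them. Camera axes: x right, y down, z forward; pixel columns grow to the right and rows downward; lengths in m; the calibration is good to about 2 mm. A picture is of the moment at which its call begins. There is no depth.
- r.close_job(): hands the job in; it is judged then, once.
The state is a dict: "t": time; "q": joint angles; "dq": joint speeds; "joint_efforts": joint torques, N m; "position": TCP position; "tool_rot": TCP orientation; "ft_force": force on the tool from outside, world axes, zero at the start; "moment": the same for the moment, N m; "opening": finger opening in m; "grip_force": force on a finger pad.
Only numpy, scipy, OpenCV 4.12 (cv2) and the standard library are available. Lean on these libraries where they do the work, as an engineer would, in place of code of your own. Each camera call takes 0.05 s, during which the arm holds its last target. There are 200 camera calls.

TASK

Pack the fork accessories into the wooden caddy, each lying flat or standing upright in the recess made for it: the large and the small bored brass slider weight in the large and the small round recess, the long chime tube in the long narrow recess, and the hardwood striking block in the short wide one. Leave the solid brass blank and the short tube offcut where they are on the bench.

Things in the scene. Friction and masses are not known exactly. Their poses are not given: they have to be found in the camera images.
- weight_large: Large slider weight: upright knurled brass collar, 44 mm outside diameter (45.6 over the knurl), 28 mm tall, with a 20 mm bore seen as a dark hole from above; about 0.25 kg. Origin: centre of its underside, z up its axis. Stands on the bench.
- weight_small: Small slider weight: upright knurled brass collar, 26 mm outside diameter (27.6 over the knurl), 28 mm tall, with a 12 mm bore; about 0.09 kg. Origin: centre of its underside, z up its axis. Stands on the bench.
- tube_long: Chime tube: round aluminium tube 22 mm in diameter and 110 mm long, lying on two 24 mm square black rubber collars near its ends (so it does not roll); about 0.06 kg. Origin: middle of the tube on its axis, 12 mm above what it lies on; x runs along the tube.
- block: Striking block: plain dark hardwood bar 70 (x) x 36 (y) x 30 (z) mm lying flat; about 0.07 kg. Origin: centre of its underside, x along its length.
- blank: Look-alike to leave: upright solid knurled brass blank, 38 mm diameter, 28 mm tall, flat top with no bore. Origin: centre of its underside.
- tube_short: Look-alike to leave: offcut of the same aluminium tube with the same rubber collars, only 70 mm long. Origin: middle of the tube on its axis, x along it.
- well_large: Large round recess, 61 mm in diameter. In a wooden insert 136 (x) x 80 (y) x 12 mm fixed in the caddy; recess centred, 6 mm deep, grey felt on its floor. Origin: centre of the insert's underside, 5 mm above the bench; recess floor 6 mm above the origin. Same yaw as the other inserts. The four inserts lie two by two in any order, 137 mm apart along x, 81 mm along y; caddy rim 16 mm above the bench.
- well_small: Small round recess, 41 mm in diameter. In a wooden insert 136 (x) x 80 (y) x 12 mm fixed in the caddy; recess centred, 6 mm deep, grey felt on its floor. Origin: centre of the insert's underside, 5 mm above the bench; recess floor 6 mm above the origin. Same yaw as the other inserts.
- well_tube: Long narrow recess, 125 mm along x by 39 mm along y. In a wooden insert 136 (x) x 80 (y) x 12 mm fixed in the caddy; recess centred, 6 mm deep, grey felt on its floor. Origin: centre of the insert's underside, 5 mm above the bench; recess floor 6 mm above the origin. Same yaw as the other inserts.
- well_block: Short wide rectangular recess, 85 mm along x by 51 mm along y. In a wooden insert 136 (x) x 80 (y) x 12 mm fixed in the caddy; recess centred, 6 mm deep, grey felt on its floor. Origin: centre of the insert's underside, 5 mm above the bench; recess floor 6 mm above the origin. Same yaw as the other inserts.
Things that resemble listed ones, but are neither listed nor needed, are in the scene too. Leave any blue or orange look-alike of the tube_long alone. There is more than one size of the block; the one meant has the size given above.

How it is judged:
At the end, for the whole second after the job is handed in: Weights upright (0.1 rad), block flat and long tube in their own recesses: on the floor (3.5 mm), within 13 mm of its centre, tube within 0.2 and block within 0.35 rad of its length; blank and short tube within 20 mm of their starts; all at rest (horizontal distance between weight_large and well_large below 0.013 m and z of weight_large in the frame of well_large between 0.0025 and 0.0095 m and linear speed of each of weight_large, weight_small, tube_long, block, blank, tube_short below 0.02 m/s and angular speed of each of weight_large, weight_small, tube_long, block, blank, tube_short below 0.3 rad/s and angle between each of weight_large, weight_small, block's own z axis and vertical below 0.1 rad and horizontal distance between weight_small and well_small below 0.013 m and z of weight_small in the frame of well_small between 0.0025 and 0.0095 m and horizontal distance between tube_long and well_tube below 0.013 m and z of tube_long in the frame of well_tube between 0.0145 and 0.0215 m and angle between the x axis of tube_long and the x axis of well_tube, either way round below 0.2 rad and horizontal distance between block and well_block below 0.013 m and z of block in the frame of well_block between 0.0025 and 0.0095 m and angle between the x axis of block and the x axis of well_block, either way round below 0.35 rad and distance of each of blank, tube_short from where it was at the start of the episode below 0.02 m); the robot touches nothing.
It fails at once if the solid brass blank was moved by more than 20 mm (distance of blank from where it was at the start of the episode above 0.02 m).
It fails at once if the short tube offcut was moved by more than 20 mm (distance of tube_short from where it was at the start of the episode above 0.02 m).
It also fails if it takes over 104 s, if anything falls off the work surface, if the arm or the gripper's body presses on something with over 40 N, if the wrist force passes 120 N, or if a joint passes its speed limit or range.

## Working session

There is one attempt and no reset: what is moved stays moved. The work goes in short steps, Python scripts to look and compute and a shell command to move; the robot and the scene stay as the last step left them, time stands still between calls to the robot, and variables do not carry over. Pictures are saved under pics/ and viewed, at most 14 in all, crops included, and the job is handed in when it is done.

```bash
mkdir -p pics; cat > h.py <<'E'
import numpy as np, cv2
from plant import r
def shot(n,f=None):
    d=r.get_image(n)
    if f: cv2.imwrite('pics/'+f,d['img'])
    return d
def ray(d,uv):
    R=cv2.Rodrigues(np.array(d['rvec'],float))[0];t=np.array(d['tvec'],float).ravel()
    p=cv2.undistortPoints(np.array([[uv]],float),np.array(d['mtx'],float),None).ravel()
    return -R.T@t, R.T@np.array([p[0],p[1],1])
def plane(d,uv,z):
    c,v=ray(d,uv); return c+v*(z-c[2])/v[2]
def tri(d1,a,d2,b):
    c1,v1=ray(d1,a);c2,v2=ray(d2,b)
    s=np.linalg.lstsq(np.c_[v1,-v2],c2-c1,rcond=None)[0]
    p,q=c1+s[0]*v1,c2+s[1]*v2
    return (p+q)/2,np.linalg.norm(p-q)
E
python3 - <<'E'
from h import *
import pickle
np.set_printoptions(precision=4,suppress=True)
D={}
for n in('top','scene','wrist'):
    D[n]=shot(n,n+'0.png'); c,_=ray(D[n],(320,240)); print(n,c,D[n]['mtx'][0][0])
pickle.dump(D,open('D.pkl','wb'))
s=r.sense();print(s)
E
```

```text
top [ 0.1951 -0.0892  1.3367] 593.0695170441493
scene [1.0384 0.0011 0.7265] 434.49857001499106
wrist [ 0.2958 -0.5861  0.3838] 384.45330401100256
{'t': 0.15, 'q': array([ 1.1672,  0.6291,  0.0384,  1.5181, -0.027 ,  0.9963, -0.02  ]), 'dq': array([-0.0015, -0.0031,  0.0003, -0.0025, -0.0009,  0.0017, -0.0001]), 'joint_efforts': array([  0.0029, -55.0093,   1.1451, -18.6819,  -0.0522,   0.0209,
         0.0001]), 'position': array([ 0.2153, -0.6128,  0.1718]), 'tool_rot': array([[ 0.9435,  0.3314, -0.0004],
       [ 0.3314, -0.9435,  0.0013],
       [ 0.    , -0.0013, -1.    ]]), 'ft_force': array([-0.2985, -0.0889,  0.6404]), 'moment': array([ 0.0422, -0.0002, -0.0022]), 'grip_force': 0.0, 'opening': 0.09367878267925053}
```

View pics/top0.png

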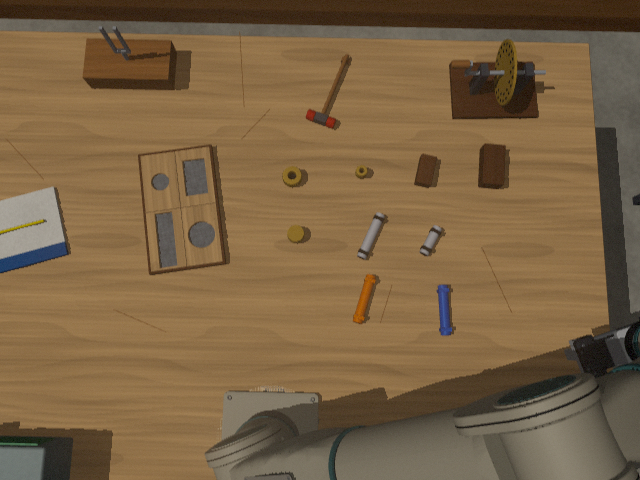

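View pics/scene0.png

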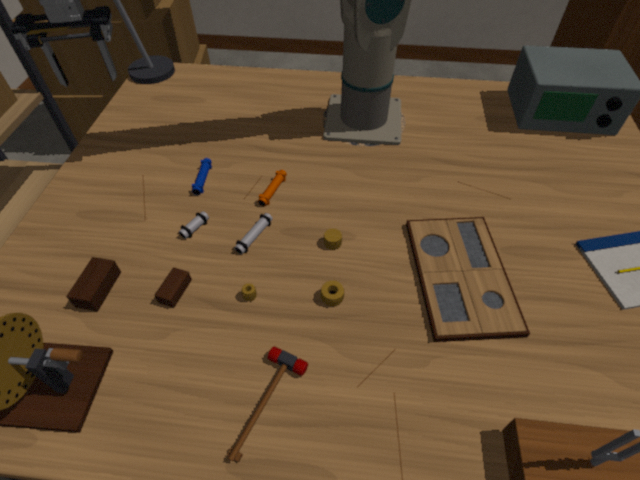

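The top view shows +x up and +y left. Its contents, in pixels:
- Caddy at (183,208), with wells small (160,181), block (195,177), tube (167,239) and large (202,235).
- Large weight at (292,176), small weight at (362,172) and blank at (296,234).
- Long tube at (372,236) and short tube at (431,241).
- Two dark blocks at (427,170) and (492,166).

The scene view shows the same things from the front. I'll segment both views next.

```bash
cat > seg.py <<'E'
from h import *
import pickle
np.set_printoptions(precision=4,suppress=True)
D=pickle.load(open('D.pkl','rb'))
S={'wl':((292,176),(333,293)),'ws':((362,172),(249,293)),'blank':((296,234),(333,240)),'tl':((372,236),(254,234)),'ts':((431,241),(194,226)),
'b1':((427,170),(173,288)),'b2':((492,166),(95,284)),'Ws':((160,181),(493,299)),'Wb':((195,177),(451,302)),'Wt':((167,239),(473,245)),'Wl':((202,235),(435,245))}
def seg(d,k,c,w):
    hsv=cv2.cvtColor(d['img'],cv2.COLOR_BGR2HSV).astype(int); H,s,v=hsv[...,0],hsv[...,1],hsv[...,2]
    if k[0]=='W': m=s<70
    elif k[0]=='t': m=s<60
    elif k in('b1','b2'): m=(v<105)&(s>90)
    else: m=s>150
    z=np.zeros(m.shape,np.uint8); x,y=c; z[y-w:y+w,x-w:x+w]=m[y-w:y+w,x-w:x+w]
    cs=cv2.findContours(z*255,cv2.RETR_EXTERNAL,cv2.CHAIN_APPROX_NONE)[0]
    return max(cs,key=cv2.contourArea) if cs else None
if __name__=='__main__':
  ims={n:cv2.cvtColor(D[n]['img'],cv2.COLOR_BGR2RGB)[...,::-1].copy() for n in('top','scene')}
  for k,(a,b) in S.items():
    o=[]
    for n,c in(('top',a),('scene',b)):
        hs=cv2.cvtColor(D[n]['img'],cv2.COLOR_BGR2HSV)
        g=seg(D[n],k,c,30)
        if g is None: print(k,n,'none',hs[c[1],c[0]]);continue
        cv2.drawContours(ims[n],[g],-1,(0,255,0),1)
        rr=cv2.minAreaRect(g);o.append(rr[0]); print(k,n,hs[c[1],c[0]],np.array(rr[0]).round(1),np.array(rr[1]).round(1),round(rr[2],1))
    if len(o)==2: print('   tri',*tri(D['top'],o[0],D['scene'],o[1]))
  a=cv2.resize(ims['top'][130:280,130:530],(800,300),interpolation=cv2.INTER_NEAREST)
  b=cv2.resize(ims['scene'][150:350,60:540],(720,300),interpolation=cv2.INTER_NEAREST)
  cv2.imwrite('pics/seg.png',np.vstack([a,cv2.copyMakeBorder(b,0,0,0,80,0)]))
  t=ims['top']; print(t[200,330],cv2.cvtColor(t,cv2.COLOR_BGR2HSV)[200,330])
E
python3 seg.py
```

```text
wl top [ 15 139  57] [291.5 176. ] [20. 19.] 90.0
wl scene [ 21 222  39] [331.5 293. ] [26. 23.] 90.0
   tri [ 0.5888 -0.0311  0.0147] 0.0003436394117181409
ws top [ 18 146  77] [361.  171.5] [12. 12.] 45.0
ws scene [ 20 197 101] [248.  291.5] [17. 14.] 90.0
   tri [ 0.6032 -0.1919  0.0143] 0.0007554802153971955
blank top [ 20 179 135] [295.5 233.5] [17.4 17.4] 26.6
blank scene [ 20 187 116] [332.  238.5] [21. 18.] 90.0
   tri [ 0.4534 -0.0437  0.0144] 0.0011641173689316748
tl top [ 12  20 130] [370.8 234.7] [ 9.2 34.5] 24.4
tl scene [173   8 133] [253.7 233. ] [11.4 48.8] 42.1
   tri [ 0.4546 -0.2142  0.0115] 0.0031404510686404473
ts top [  9  18 140] [430.8 239.4] [ 8.9 17. ] 26.6
ts scene [168  10 124] [193.7 224. ] [11.4 33. ] 50.9
   tri [ 0.446  -0.3497  0.0141] 0.003747188602693056
b1 top [ 13 149  82] [427.6 170.9] [22.4 32.2] 11.3
b1 scene [ 11 166  63] [171.5 289.2] [24.4 48.5] 33.7
   tri [ 0.6099 -0.3463  0.006 ] 0.004320337127337932
b2 top [ 13 155  74] [493.6 165.8] [30.5 44.8] 2.5
b2 scene [ 12 170  54] [ 92.2 286.2] [36.3 67.5] 32.0
   tri [ 0.624  -0.4998  0.0118] 0.003048588637043752
Ws top [15 22 91] [160.5 181.5] [15. 15.] 90.0
Ws scene [105   6  79] [492.3 299.8] [21.4 15. ] 33.7
   tri [0.5694 0.2725 0.0139] 0.0025916932165779274
Wb top [11 22 93] [195.2 176.8] [34.2 21. ] 83.7
Wb scene [113  13  80] [450.3 302.3] [42.8 25.2] 75.1
   tri [0.5829 0.1934 0.0124] 0.002729817337919856
Wt top [10 16 93] [166.1 239.5] [53.  16.1] 84.1
Wt scene [110  10  74] [472.7 244.6] [50.3 16.8] 71.6
   tri [0.434  0.2511 0.0105] 0.003094339657730391
Wl top [19 23 90] [201.5 234. ] [24. 25.] 90.0
Wl scene [120   6  80] [434.  245.4] [28.2 20.1] 21.8
   tri [0.4478 0.1701 0.0137] 0.0017814298772284428
[ 69 110 142] [ 17 131 142]
```

View pics/seg.png

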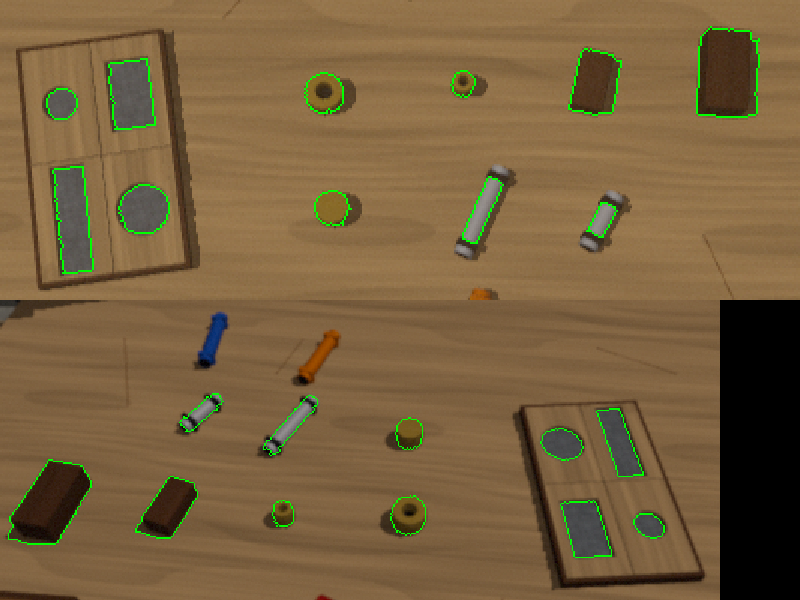

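The segmentation is sound. Weights triangulate at mid-height z≈14 mm, the felt at about 12 mm, and the left dark block is about 70 mm long. The caddy yaw is about 0.166. Next I'll write a planner helper and hover over the tube.

```bash
cat > plan.py <<'E'
import sys,numpy as np
from plant import r
# plan.py x y z theta : turn first, then shifts in the turned tool frame (fractions of full scale, totals)
x,y,z,th=map(float,sys.argv[1:5]); s=r.sense(); R=s['tool_rot'];p=s['position']
t0=np.arctan2(R[1,0],R[0,0]); d=np.array([x,y,z])-p
c,n=np.cos(th),np.sin(th)
sh=np.array([d@[c,n,0],d@[n,-c,0],-d[2]])/.02
print('t %.2f'%s['t'],'pos',p.round(4),'th %.3f'%t0,'tilt',R[:2,2].round(3),'turn tot %.4f'%((t0-th)/np.pi),'shift tot',sh.round(2),'open %.4f grip %.1f'%(s['opening'],s['grip_force']),'F',s['ft_force'].round(1))
E
python3 plan.py .4546 -.2142 .17 -.43
```

```text
t 0.15 pos [ 0.2153 -0.6128  0.1718] th 0.338 tilt [-0.     0.001] turn tot 0.2444 shift tot [  2.57 -23.1    0.09] open 0.0937 grip 0.0 F [-0.3 -0.1  0.6]
```

```bash
python3 -m crank '[[[0,0,0,0,0,0.0407],[0,0,0,0,0,0.0407],[0,0,0,0,0,0.0407],[0,0,0,0,0,0.0407],[0,0,0,0,0,0.0407],[0,0,0,0,0,0.0407]]]' 
python3 -m crank '[[[0.1,-1,0,0,0,0],[0.1,-1,0,0,0,0],[0.1,-1,0,0,0,0],[0.1,-1,0,0,0,0],[0.1,-1,0,0,0,0],[0.1,-1,0,0,0,0],[0.1,-1,0,0,0,0],[0.1,-1,0,0,0,0],[0.1,-1,0,0,0,0],[0.1,-1,0,0,0,0]]]' >/dev/null
python3 -m crank '[[[0.1,-1,0,0,0,0],[0.1,-1,0,0,0,0],[0.1,-1,0,0,0,0],[0.1,-1,0,0,0,0],[0.1,-1,0,0,0,0],[0.1,-1,0,0,0,0],[0.1,-1,0,0,0,0],[0.1,-1,0,0,0,0],[0.1,-1,0,0,0,0],[0.1,-1,0,0,0,0]]]'
python3 plan.py .4546 -.2142 .17 -.43
python3 - <<'E'
from h import *
import pickle
d=shot('wrist','w1.png');pickle.dump(d,open('w1.pkl','wb'))
E
```

```text
t: 0.75
position: [0.2154, -0.613, 0.1721]
tool_rot: [[0.907, -0.421, -0.0], [-0.421, -0.907, 0.001], [-0.0, -0.001, -1.0]]
ft_force: [1.2, 0.1, -0.1]
opening: 0.094
grip_force: 0.0
t: 2.75
position: [0.4186, -0.2654, 0.1724]
tool_rot: [[0.909, -0.416, -0.0], [-0.416, -0.909, 0.0], [-0.0, -0.0, -1.0]]
ft_force: [-0.5, -0.1, -0.4]
opening: 0.094
grip_force: 0.0
t 2.75 pos [ 0.4186 -0.2654  0.1724] th -0.429 tilt [-0.  0.] turn tot 0.0002 shift tot [ 0.57 -3.08  0.12] open 0.0940 grip 0.0 F [-0.5 -0.1 -0.4]
```

View pics/w1.png

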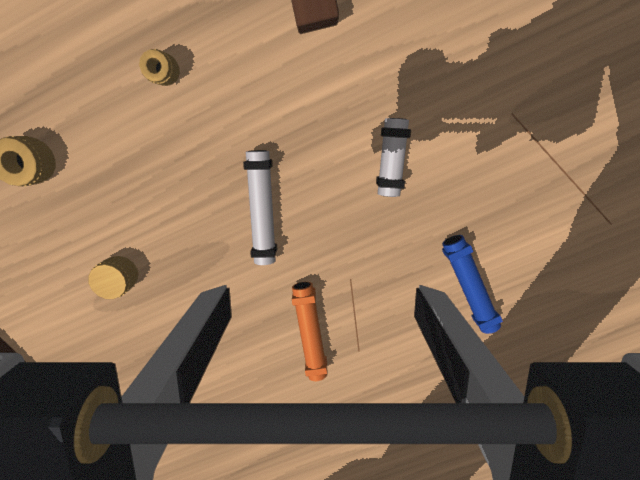

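The wrist view shows the long tube from (258,151) to (264,263), left of centre. The short tube is at (392,157), the blank at (114,277), the small weight at (156,66) and the large weight at (22,160).

```bash
python3 - <<'E'
from h import *
import pickle
np.set_printoptions(precision=4,suppress=True)
d=pickle.load(open('w1.pkl','rb'));T=pickle.load(open('D.pkl','rb'))['top']
hsv=cv2.cvtColor(d['img'],cv2.COLOR_BGR2HSV)
m=((hsv[...,1]<60)&(hsv[...,2]>100)).astype(np.uint8)*255; z=m*0; z[140:275,235:290]=m[140:275,235:290]
g=max(cv2.findContours(z,0,1)[0],key=cv2.contourArea); rr=cv2.minAreaRect(g); print(rr)
vx,vy,x,y=cv2.fitLine(g,cv2.DIST_L2,0,.01,.01).ravel()
a=plane(d,(x-40*vx,y-40*vy),.012);b=plane(d,(x+40*vx,y+40*vy),.012);v=a-b
print('yaw',np.arctan(v[1]/v[0]))
e=[plane(d,q,.012) for q in((258,151),(264,263))];print('ends',e,'mid',(e[0]+e[1])/2,np.linalg.norm(e[0]-e[1]))
print(tri(d,rr[0],T,(370.8,234.7)), tri(d,rr[0],T,(371.8,236)))
E
python3 plan.py .4546 -.2142 .17 -.43
```

```text
((259.56854248046875, 208.95938110351562), (80.79415130615234, 20.37665557861328), 85.91438293457031)
yaw -0.4054078960131512
ends [array([ 0.5026, -0.2381,  0.012 ]), array([ 0.4005, -0.1922,  0.012 ])] mid [ 0.4515 -0.2152  0.012 ] 0.111965391294644
(array([ 0.4535, -0.2152,  0.0181]), np.float64(0.0005610196450723254)) (array([ 0.452 , -0.2163,  0.0173]), np.float64(0.0031348762988424603))
t 2.80 pos [ 0.4207 -0.2617  0.1722] th -0.425 tilt [0.001 0.003] turn tot 0.0017 shift tot [ 0.55 -2.86  0.11] open 0.0940 grip 0.0 F [1.1 3.5 0.6]
```

```bash
python3 -m crank '[[[0.14,-0.73,0.5,0,0,0],[0.14,-0.73,0.5,0,0,0],[0.14,-0.73,0.5,0,0,0],[0.14,-0.73,0.5,0,0,0],[0,0,0.5,0,0,0],[0,0,0.5,0,0,0],[0,0,0,0,0,0],[0,0,0,0,0,0]]]' 0.2 20 >/dev/null; python3 plan.py .453 -.215 .008 -.42
```

```text
t 3.60 pos [ 0.4522 -0.2186  0.1123] th -0.431 tilt [-0.001 -0.   ] turn tot -0.0035 shift tot [-0.04 -0.18  5.21] open 0.0567 grip 0.0 F [-0.5 -0.8 -0.1]
```

```bash
python3 -m crank '[[[0,-0.18,0.8,0,0,-0.0035],[0,0,0.8,0,0,0],[0,0,0.8,0,0,0],[0,0,0.8,0,0,0],[0,0,0.8,0,0,0],[0,0,0.7,0,0,0],[0,0,0.5,0,0,0],[0,0,0,0,0,0]]]' 0.2 20 >/dev/null; python3 plan.py .453 -.215 .008 -.42
```

```text
t 4.40 pos [ 0.4537 -0.2147  0.0078] th -0.419 tilt [-0.001  0.   ] turn tot 0.0003 shift tot [-0.03  0.03 -0.01] open 0.0563 grip 0.0 F [-0.1 -0.3  1.2]
```

```bash
python3 -m crank '[[[0,0,0,0,0,0],[0,0,0,0,0,0],[0,0,0,0,0,0],[0,0,0,0,0,0],[0,0,0,0,0,0]]]' -0.9 15; python3 -m crank '[[[0,0,-0.5,0,0,0],[0,0,-0.8,0,0,0],[0,0,-0.8,0,0,0],[0,0,-0.8,0,0,0],[0,0,0,0,0,0]]]' >/dev/null; python3 plan.py .434 .2511 .065 .166
```

```text
t: 4.9
position: [0.4546, -0.2146, 0.0088]
tool_rot: [[0.914, -0.406, 0.001], [-0.406, -0.914, -0.0], [0.001, -0.0, -1.0]]
ft_force: [0.1, -0.1, -0.7]
opening: 0.0197
grip_force: 0.0
t 5.40 pos [ 0.456  -0.2153  0.0687] th -0.418 tilt [ 0.004 -0.002] turn tot -0.1860 shift tot [  2.77 -23.18   0.19] open 0.0046 grip 0.0 F [0.5 0.1 0. ]
```

```bash
python3 - <<'E'
from h import *
import pickle
d=shot('wrist','w2.png');pickle.dump(d,open('w2.pkl','wb'))
E
```

```text
(no output)
```

View pics/w2.png

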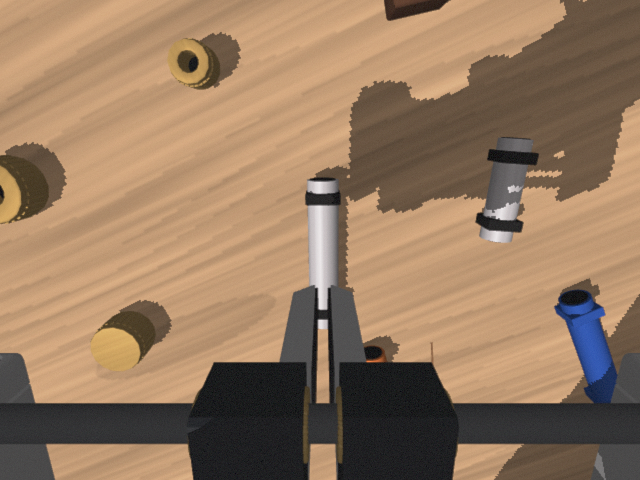

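The tube is still on the bench, from (322,180) to about (322,327), so the tips squeezed off its round side. I'll re-measure it and grip lower.

```bash
python3 - <<'E'
from h import *
import pickle
np.set_printoptions(precision=4,suppress=True)
d=pickle.load(open('w2.pkl','rb'))
s=r.sense()
print(cv2.projectPoints(np.array([s['position'],[.453,-.215,.012],s['position']-[0,0,-.019]]),d['rvec'],d['tvec'],d['mtx'],None)[0].reshape(-1,2))
hsv=cv2.cvtColor(d['img'],cv2.COLOR_BGR2HSV)
m=((hsv[...,1]<60)&(hsv[...,2]>100)).astype(np.uint8)*255; z=m*0; z[170:285,295:350]=m[170:285,295:350]
g=max(cv2.findContours(z,0,1)[0],key=cv2.contourArea)
vx,vy,x,y=cv2.fitLine(g,cv2.DIST_L2,0,.01,.01).ravel();print(vx,vy,x,y)
a=plane(d,(x-40*vx,y-40*vy),.012);b=plane(d,(x+40*vx,y+40*vy),.012);v=a-b
print('yaw',np.arctan(v[1]/v[0]))
e=[plane(d,q,.012) for q in((322,181),(322.5,327))];print('ends',e,'mid',(e[0]+e[1])/2,np.linalg.norm(e[0]-e[1]))
E
```

```text
[[320.5056 279.9017]
 [322.2525 254.2198]
 [320.3378 292.8426]]
0.013926489 0.999903 322.1415 244.51414
yaw -0.4045751250176422
ends [array([ 0.5021, -0.2366,  0.012 ]), array([ 0.3984, -0.1909,  0.012 ])] mid [ 0.4502 -0.2138  0.012 ] 0.11330622850818815
```

```bash
python3 -m crank '[[[-0.1,-0.05,0.2,0,0,0],[-0.1,0,0,0,0,0],[0,0,0,0,0,0],[0,0,0,0,0,0],[0,0,0,0,0,0],[0,0,0.7,0,0,0],[0,0,0.8,0,0,0],[0,0,0.8,0,0,0],[0,0,0.75,0,0,0],[0,0,0,0,0,0]]]' 0.0 20 >/dev/null;  python3 plan.py .4505 -.2145 .003 -.415
python3 -m crank '[[[0,0,0,0,0,0],[0,0,0,0,0,0],[0,0,0,0,0,0],[0,0,0,0,0,0],[0,0,0,0,0,0],[0,0,0,0,0,0]]]' -0.9 12;
```

```text
t 6.45 pos [ 0.4498 -0.2115 -0.    ] th -0.419 tilt [-0.003  0.001] turn tot -0.0011 shift tot [ 0.09  0.12 -0.15] open 0.0468 grip 0.0 F [ 0.3  1.6 -0.4]
t: 7.05
position: [0.4513, -0.212, 0.0017]
tool_rot: [[0.914, -0.406, 0.0], [-0.406, -0.914, -0.0], [0.0, -0.0, -1.0]]
ft_force: [0.4, 0.3, 0.2]
opening: 0.0052
grip_force: 0.0
```

```bash
python3 - <<'E'
from h import *
a=shot('wrist');b=shot('scene');c=shot('top')
x=cv2.resize(a['img'][150:450,200:440],(400,500))
y=cv2.resize(b['img'][150:290,180:320],(400,500)) 
cv2.imwrite('pics/w3.png',np.hstack([x,y]))
E
```

```text
(no output)
```

View pics/w3.png

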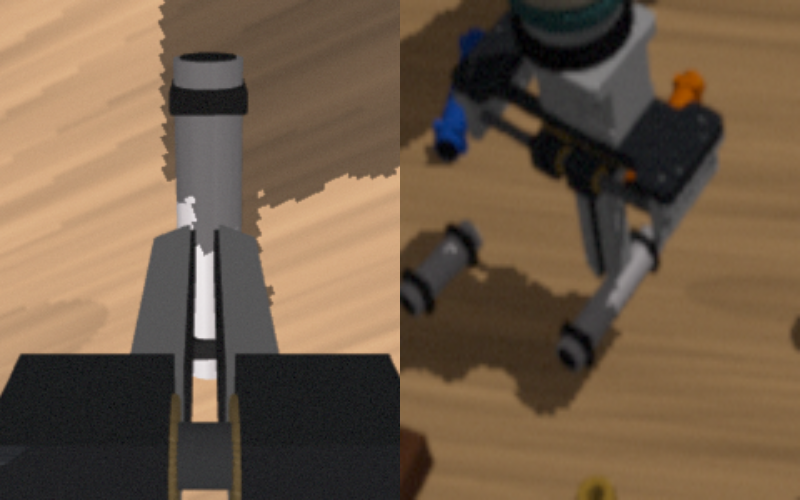

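```bash
python3 - <<'E'
from h import *
np.set_printoptions(precision=4,suppress=True)
s=r.sense();p=s['position'];R=s['tool_rot'];print(p,s['opening'],s['q'])
b=shot('scene');a=shot('wrist')
tips=np.array([p,p+R[:,1]*.012,p-R[:,1]*.012,p+[0,0,.025],[.4505,-.2145,.012],[.502,-.2366,.012],[.3984,-.1909,.012]])
im=[]
for d,(y0,y1,x0,x1) in((b,(190,270,210,290)),(a,(180,340,240,400))):
    q=cv2.projectPoints(tips,d['rvec'],d['tvec'],d['mtx'],None)[0].reshape(-1,2);print(q.round(1).tolist())
    i=d['img'];k=400/(x1-x0)
    z=cv2.resize(i[y0:y1,x0:x1],(400,400),interpolation=cv2.INTER_CUBIC)
    z=cv2.convertScaleAbs(z,alpha=1.8)
    for n,u in enumerate(q):
        c=(int((u[0]-x0)*k),int((u[1]-y0)*k)); cv2.drawMarker(z,c,[(0,0,255),(0,255,0),(0,255,0),(255,0,255),(255,255,0),(255,255,0),(255,255,0)][n],cv2.MARKER_CROSS,12,1)
    im.append(z)
cv2.imwrite('pics/w4.png',np.hstack(im))
E
```

```text
[ 0.4511 -0.212   0.0015] 0.004557105539568421 [ 0.292   0.7004  0.1357  2.0751 -0.2373  0.3802 -1.3722]
[[254.8, 234.8], [250.4, 232.7], [259.3, 237.0], [253.4, 227.3], [253.2, 231.4], [237.6, 249.2], [268.5, 214.6]]
[[320.7, 279.3], [340.9, 279.3], [300.4, 279.3], [320.5, 297.1], [325.1, 285.5], [323.9, 186.4], [324.1, 372.5]]
```

View pics/w4.png

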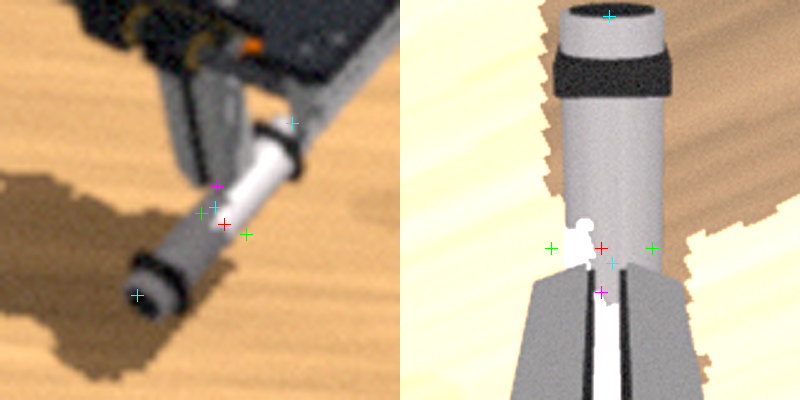

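```bash
python3 - <<'E'
from h import *
np.set_printoptions(precision=4,suppress=True)
s=r.sense();b=shot('scene');a=shot('wrist')
print(s['position'],tri(b,(251,227.4),a,(322.4,286.8)))
E
python3 -m crank '[[[0,0,0.1,0,0,0],[0,0,0.1,0,0,0],[0,0,0,0,0,0],[0,0,0,0,0,0]]]' -0.9 12
```

```text
[ 0.4511 -0.212   0.0015] (array([ 0.4576, -0.2157,  0.0323]), np.float64(0.0016797577213882317))
t: 7.8
position: [0.451, -0.212, -0.0027]
tool_rot: [[0.914, -0.406, -0.0], [-0.406, -0.914, 0.0], [-0.0, 0.0, -1.0]]
ft_force: [-0.3, 0.2, 0.7]
opening: 0.0052
grip_force: 0.0
```

With the fingers shut it reached TCP z=-0.003 and met no force. The physical fingertips are therefore about 28 mm above the reported TCP, and I'll measure that properly. I'll raise the arm and compare.

```bash
python3 -m crank '[[[0,0,-0.8,0,0,0],[0,0,-0.8,0,0,0],[0,0,-0.8,0,0,0],[0,0,-0.8,0,0,0],[0,0,0,0,0,0],[0,0,0,0,0,0]]]' -1 12
python3 - <<'E'
from h import *
import pickle
np.set_printoptions(precision=4,suppress=True)
s=r.sense();p=s['position'];R=s['tool_rot']
b=shot('scene');a=shot('wrist');pickle.dump((s,a,b),open('tip.pkl','wb'))
P=np.array([p,p-R[:,2]*.028])
im=[]
for d,w in((b,40),(a,60)):
    q=cv2.projectPoints(P,d['rvec'],d['tvec'],d['mtx'],None)[0].reshape(-1,2)
    x0,y0=(q[1]-w).astype(int);k=400/(2*w);print(x0,y0,k,q.tolist())
    z=cv2.convertScaleAbs(cv2.resize(d['img'][y0:y0+2*w,x0:x0+2*w],(400,400),interpolation=cv2.INTER_CUBIC),alpha=1.6)
    for u,c in zip(q,((0,0,255),(255,0,255))): cv2.drawMarker(z,tuple(int(v) for v in (u-[x0,y0])*k),c,cv2.MARKER_CROSS,12,1)
    im.append(z)
cv2.imwrite('pics/w5.png',np.hstack(im))
E
```

```text
t: 8.4
position: [0.4512, -0.2119, 0.0614]
tool_rot: [[0.914, -0.406, 0.0], [-0.406, -0.914, -0.0], [0.0, -0.0, -1.0]]
ft_force: [-0.4, -0.3, -0.3]
opening: 0.0003
grip_force: 0.0
209 166 5.0 [[251.4125692369807, 216.30095273155865], [249.68100586793219, 206.95196162695953]]
260 239 3.3333333333333335 [[320.6564373093377, 278.87236178489024], [320.4226805122625, 299.07115547673163]]
```

View pics/w5.png

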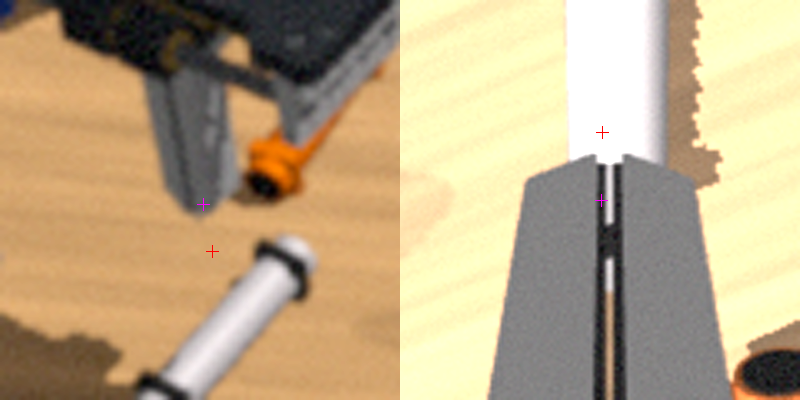

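The tips sit about 25 mm above the reported TCP, with little horizontal offset. I'll descend in guarded steps using that correction.

```bash
python3 -m crank '[[[0,0,0,0,0,0],[0,0,0,0,0,0],[0,0,0,0,0,0],[0,0.1,0,0,0,0],[0,0,0,0,0,0],[0,0,0.8,0,0,0],[0,0,0.8,0,0,0],[0,0,0.8,0,0,0],[0,0,0.8,0,0,0],[0,0,0,0,0,0]]]' 0.0 20 >/dev/null
python3 plan.py .4505 -.2145 -.02 -.415
python3 -m crank '[[[0,0,0.25,0,0,0],[0,0,0.25,0,0,0],[0,0,0.1,0,0,0],[0,0,0,0,0,0]]]'
python3 -m crank '[[[0,0,0.1,0,0,0],[0,0,0.1,0,0,0],[0,0,0,0,0,0]]]'
```

```text
t 9.50 pos [ 0.4489 -0.2133 -0.004 ] th -0.419 tilt [-0.003  0.001] turn tot -0.0011 shift tot [0.1  0.03 0.8 ] open 0.0469 grip 0.0 F [ 0.3 -0.4  0. ]
t: 9.9
position: [0.4503, -0.2138, -0.0144]
tool_rot: [[0.914, -0.406, 0.0], [-0.406, -0.914, -0.0], [0.0, -0.0, -1.0]]
ft_force: [0.1, -0.3, -0.5]
opening: 0.0472
grip_force: 0.0
t: 10.2
position: [0.4502, -0.2138, -0.0186]
tool_rot: [[0.914, -0.406, -0.0], [-0.406, -0.914, 0.0], [-0.0, -0.0, -1.0]]
ft_force: [-0.4, -0.1, 0.0]
opening: 0.0469
grip_force: 0.0
```

```bash
python3 -m crank '[[[0,0,0,0,0,0],[0,0,0,0,0,0],[0,0,0,0,0,0],[0,0,0,0,0,0],[0,0,0,0,0,0],[0,0,0,0,0,0]]]' -0.9 12
```

```text
t: 10.8
position: [0.4503, -0.2138, -0.0185]
tool_rot: [[0.914, -0.406, 0.0], [-0.406, -0.914, -0.0], [0.0, -0.0, -1.0]]
ft_force: [0.3, 0.9, -0.0]
opening: 0.0203
grip_force: 11.7
```

The tube is gripped. Grid-fitted wells, from the centre (.5085,.2218) and yaw .166, are Ws(.5694,.2730), Wb(.5828,.1932), Wt(.4342,.2504) and Wl(.4476,.1706). Lift and carry.

```bash
python3 -m crank '[[[0,0,-0.6,0,0,0],[0,0,-0.8,0,0,0],[0,0,-0.8,0,0,0],[0,0,-0.8,0,0,-0.031],[0,0,0,0,0,-0.031],[0,0,0,0,0,-0.031],[0,0,0,0,0,-0.031],[0,0,0,0,0,-0.031],[0,0,0,0,0,-0.031],[0,0,0,0,0,0]]]' 
python3 plan.py .4342 .2504 .045 .166
```

```text
t: 11.8
position: [0.4503, -0.214, 0.0422]
tool_rot: [[0.986, 0.165, 0.001], [0.165, -0.986, -0.0], [0.001, 0.0, -1.0]]
ft_force: [0.1, -0.0, 0.1]
opening: 0.0206
grip_force: 11.7
t 11.80 pos [ 0.4503 -0.214   0.0422] th 0.166 tilt [ 0.001 -0.   ] turn tot 0.0000 shift tot [  3.04 -23.03  -0.14] open 0.0206 grip 11.7 F [ 0.1 -0.   0.1]
```

```bash
python3 -m crank '[[[0.1,-0.7,0,0,0,0],[0.13,-1,0,0,0,0],[0.13,-1,0,0,0,0],[0.13,-1,0,0,0,0],[0.13,-1,0,0,0,0],[0.13,-1,0,0,0,0],[0.13,-1,0,0,0,0],[0.13,-1,0,0,0,0],[0.13,-1,0,0,0,0],[0.13,-1,0,0,0,0]]]' >/dev/null
python3 -m crank '[[[0.13,-1,0,0,0,0],[0.13,-1,0,0,0,0],[0.13,-1,0,0,0,0],[0.13,-1,0,0,0,0],[0.13,-1,0,0,0,0],[0.13,-1,0,0,0,0],[0.13,-1,0,0,0,0],[0.13,-1,0,0,0,0],[0.13,-1,0,0,0,0],[0.13,-1,0,0,0,0]]]' >/dev/null
python3 -m crank '[[[0.13,-1,0,0,0,0],[0.13,-1,0,0,0,0],[0.13,-1,0,0,0,0],[0.1,-0.4,0,0,0,0],[0,0,0,0,0,0],[0,0,0,0,0,0]]]' >/dev/null
python3 plan.py .4342 .2504 -.0045 .166
python3 - <<'E'
from h import *
import pickle
d=shot('wrist','w6.png');pickle.dump(d,open('w6.pkl','wb'))
s=r.sense()
P=np.array([[.5694,.2730,.011],[.5828,.1932,.011],[.4342,.2504,.011],[.4476,.1706,.011]])
for n,w in zip('Ws Wb Wt Wl'.split(),P): print(n,cv2.projectPoints(w,d['rvec'],d['tvec'],d['mtx'],None)[0].ravel().round(1))
E
```

```text
t 14.40 pos [0.4339 0.2511 0.0415] th 0.165 tilt [-0.    -0.001] turn tot -0.0003 shift tot [0.01 0.04 2.3 ] open 0.0207 grip 11.7 F [ 1.   0.8 -0.9]
Ws [321.3  31.6]
Wb [464.6  31.5]
Wt [321.4 260.9]
Wl [442.5 260.8]
```

View pics/w6.png

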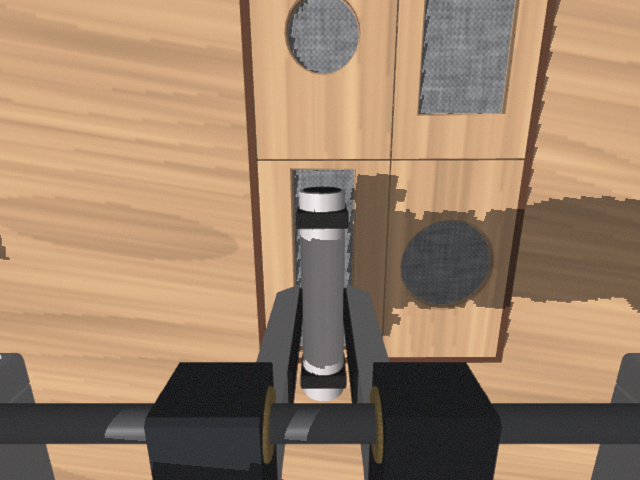

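The wells project within about 2 mm of their predicted positions, and the tube at (322,290) lines up with its recess edges at 292 to 355. Lower and release.

```bash
python3 -m crank '[[[0,0.04,0.5,0,0,0],[0,0,0.7,0,0,0],[0,0,0.6,0,0,0],[0,0,0.3,0,0,0],[0,0,0.2,0,0,0],[0,0,0.1,0,0,0],[0,0,0,0,0,0],[0,0,0,0,0,0]]]'
python3 -m crank '[[[0,0,0,0,0,0],[0,0,0,0,0,0],[0,0,0,0,0,0],[0,0,-0.4,0,0,0],[0,0,-0.8,0,0,0],[0,0,-0.8,0,0,0],[0,0,-0.8,0,0,0],[0,0,0,0,0,0]]]' -0.2
python3 plan.py .6099 -.3463 .06 -.2
```

```text
t: 15.25
position: [0.4348, 0.2513, -0.0062]
tool_rot: [[0.986, 0.165, 0.001], [0.165, -0.986, 0.0], [0.001, -0.0, -1.0]]
ft_force: [-0.6, -0.2, -0.4]
opening: 0.0204
grip_force: 11.7
t: 16.05
position: [0.436, 0.252, 0.0516]
tool_rot: [[0.986, 0.165, 0.004], [0.165, -0.986, 0.002], [0.004, -0.002, -1.0]]
ft_force: [0.1, 0.1, -0.6]
opening: 0.0375
grip_force: 0.0
t 16.05 pos [0.436  0.252  0.0516] th 0.166 tilt [0.004 0.002] turn tot 0.1165 shift tot [14.47 27.59 -0.42] open 0.0375 grip 0.0 F [ 0.1  0.1 -0.6]
```

```bash
python3 plan.py .5888 -.0311 .06 .166; python3 - <<'E'
from h import *
import pickle
np.set_printoptions(precision=4,suppress=True)
d=pickle.load(open('w1.pkl','rb'));d2=pickle.load(open('w2.pkl','rb'))
# bore centres (dark) in w1 / w2 top faces
def bore(d,c,w):
    g=cv2.cvtColor(d['img'],cv2.COLOR_BGR2HSV); m=(g[...,2]<75).astype(np.uint8); z=m*0;x,y=c;z[max(0,y-w):y+w,max(0,x-w):x+w]=m[max(0,y-w):y+w,max(0,x-w):x+w]
    k=cv2.minAreaRect(max(cv2.findContours(z,0,1)[0],key=cv2.contourArea)); return k
for n,c,cc,w in(('wl',(12,161),None,14),('ws',(154,66),(191,64),8)):
    a=bore(d,c,w);print(n,a,plane(d,a[0],.026))
    if cc:
        b=bore(d2,cc,9);print(b,plane(d2,b[0],.026),tri(d,a[0],d2,b[0]))
E
```

```text
t 16.05 pos [0.436  0.252  0.0516] th 0.166 tilt [0.004 0.002] turn tot -0.0000 shift tot [ 5.2  15.22 -0.42] open 0.0375 grip 0.0 F [ 0.1  0.1 -0.6]
wl ((12.0, 161.5), (19.0, 20.0), 90.0) [ 0.5876 -0.0316  0.026 ]
ws ((153.39999389648438, 65.80000305175781), (13.281564712524414, 12.016654968261719), 18.434947967529297) [ 0.6025 -0.1918  0.026 ]
((189.5, 63.0), (16.0, 15.0), 90.0) [ 0.6014 -0.1927  0.026 ] (array([ 0.5982, -0.1958,  0.0393]), np.float64(0.0006659166478789605))
```

```bash
python3 -m crank '[[[0.3,0.9,0,0,0,0],[0.33,0.95,0,0,0,0],[0.33,0.95,0,0,0,0],[0.33,0.95,0,0,0,0],[0.33,0.95,0,0,0,0],[0.33,0.95,0,0,0,0],[0.33,0.95,0,0,0,0],[0.33,0.95,0,0,0,0],[0.33,0.95,0,0,0,0],[0.33,0.95,0,0,0,0]]]' 0.45 >/dev/null
python3 -m crank '[[[0.33,0.95,0,0,0,0],[0.33,0.95,0,0,0,0],[0.33,0.95,0,0,0,0],[0.33,0.95,0,0,0,0],[0.33,0.95,0,0,0,0],[0.33,0.95,0,0,0,0],[0,0,0,0,0,0],[0,0,0,0,0,0]]]' >/dev/null
python3 plan.py .588 -.0313 -.016 .166
```

```text
t 17.85 pos [ 0.5872 -0.0299  0.0489] th 0.165 tilt [-0.001  0.001] turn tot -0.0002 shift tot [0.03 0.08 3.24] open 0.0681 grip 0.0 F [ 0.3  0.9 -1. ]
```

```bash
python3 -m crank '[[[0.03,0.08,0.5,0,0,0],[0,0,0.7,0,0,0],[0,0,0.7,0,0,0],[0,0,0.7,0,0,0],[0,0,0.44,0,0,0],[0,0,0.2,0,0,0],[0,0,0,0,0,0]]]'
python3 -m crank '[[[0,0,0,0,0,0],[0,0,0,0,0,0],[0,0,0,0,0,0],[0,0,0,0,0,0],[0,0,0,0,0,0]]]' -0.6 20
```

```text
t: 18.55
position: [0.5884, -0.0318, -0.0161]
tool_rot: [[0.986, 0.165, -0.001], [0.165, -0.986, -0.0], [-0.001, -0.0, -1.0]]
ft_force: [-0.3, -0.0, -0.6]
opening: 0.0682
grip_force: 0.0
t: 19.05
position: [0.5892, -0.0316, -0.0148]
tool_rot: [[0.986, 0.165, 0.001], [0.165, -0.986, 0.0], [0.001, -0.0, -1.0]]
ft_force: [0.3, -0.2, 2.5]
opening: 0.0427
grip_force: 20.0
```

Gripped (about 44 mm). Lift and carry to Wl.

```bash
python3 -m crank '[[[0,0,-0.5,0,0,0],[0,0,-0.8,0,0,0],[0,0,-0.8,0,0,0],[0,0,-0.8,0,0,0],[0,0,0,0,0,0]]]'
python3 plan.py .447 .170 .045 .166
```

```text
t: 19.55
position: [0.5907, -0.0321, 0.0449]
tool_rot: [[0.986, 0.165, 0.004], [0.165, -0.986, -0.0], [0.004, 0.001, -1.0]]
ft_force: [-0.1, -1.1, -2.8]
opening: 0.0429
grip_force: 20.0
t 19.55 pos [ 0.5907 -0.0321  0.0449] th 0.166 tilt [ 0.004 -0.   ] turn tot -0.0001 shift tot [ -5.41 -11.15  -0.  ] open 0.0429 grip 20.0 F [-0.1 -1.1 -2.8]
```

```bash
python3 -m crank '[[[-0.44,-0.93,0,0,0,0],[-0.44,-0.93,0,0,0,0],[-0.44,-0.93,0,0,0,0],[-0.44,-0.93,0,0,0,0],[-0.44,-0.93,0,0,0,0],[-0.44,-0.93,0,0,0,0],[-0.44,-0.93,0,0,0,0],[-0.44,-0.93,0,0,0,0],[-0.44,-0.93,0,0,0,0],[-0.44,-0.93,0,0,0,0]]]' >/dev/null
python3 -m crank '[[[-0.44,-0.93,0,0,0,0],[-0.44,-0.93,0,0,0,0],[0,0,0,0,0,0],[0,0,0,0,0,0],[0,0,0,0,0,0]]]' >/dev/null
python3 plan.py .447 .170 -.003 .166
python3 - <<'E'
from h import *
import pickle
d=shot('wrist','w7.png');pickle.dump(d,open('w7.pkl','wb'))
E
```

```text
t 21.05 pos [0.4487 0.1697 0.0426] th 0.164 tilt [ 0.001 -0.001] turn tot -0.0005 shift tot [-0.08 -0.03  2.28] open 0.0426 grip 20.0 F [-0.2  0.5 -2.6]
```

View pics/w7.png

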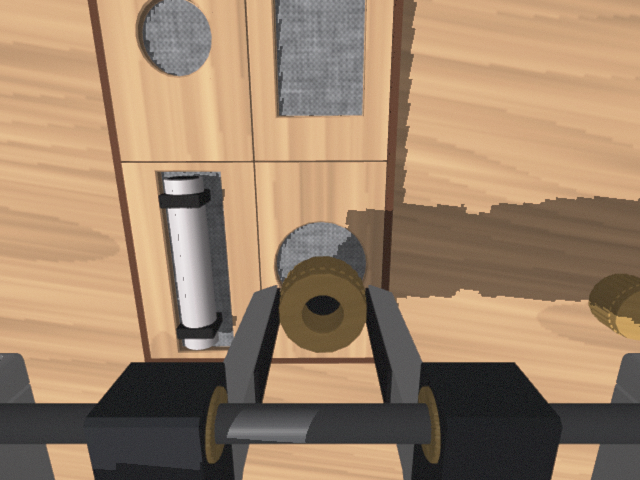

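The tube sits in its recess around (190,262), and the upright large weight at (322,310) is over the large well at (320,262). Lower and release.

```bash
python3 -m crank '[[[-0.06,-0.03,0.5,0,0,0],[0,0,0.7,0,0,0],[0,0,0.6,0,0,0],[0,0,0.3,0,0,0],[0,0,0.15,0,0,0],[0,0,0.05,0,0,0],[0,0,0,0,0,0],[0,0,0,0,0,0]]]'
python3 -m crank '[[[0,0,0,0,0,0],[0,0,0,0,0,0],[0,0,0,0,0,0],[0,0,-0.4,0,0,0],[0,0,-0.8,0,0,0],[0,0,-0.8,0,0,0],[0,0,-0.8,0,0,0],[0,0,0,0,0,0]]]' 0.25
python3 plan.py .602 -.192 .05 .166
```

```text
t: 21.9
position: [0.4469, 0.1714, -0.003]
tool_rot: [[0.986, 0.165, 0.001], [0.165, -0.986, 0.0], [0.001, -0.0, -1.0]]
ft_force: [0.0, -0.1, -2.5]
opening: 0.043
grip_force: 20.0
t: 22.7
position: [0.4482, 0.1719, 0.0547]
tool_rot: [[0.986, 0.165, 0.004], [0.165, -0.986, 0.002], [0.004, -0.001, -1.0]]
ft_force: [1.2, 0.9, 0.0]
opening: 0.0583
grip_force: 0.0
t 22.70 pos [0.4482 0.1719 0.0547] th 0.166 tilt [0.004 0.002] turn tot -0.0000 shift tot [ 4.58 19.21  0.24] open 0.0583 grip 0.0 F [1.2 0.9 0. ]
```

```bash
python3 -m crank '[[[0.23,0.96,0,0,0,0],[0.23,0.96,0,0,0,0],[0.23,0.96,0,0,0,0],[0.23,0.96,0,0,0,0],[0.23,0.96,0,0,0,0],[0.23,0.96,0,0,0,0],[0.23,0.96,0,0,0,0],[0.23,0.96,0,0,0,0],[0.23,0.96,0,0,0,0],[0.23,0.96,0,0,0,0]]]' 0.1 >/dev/null
python3 -m crank '[[[0.23,0.96,0,0,0,0],[0.23,0.96,0,0,0,0],[0.23,0.96,0,0,0,0],[0.23,0.96,0,0,0,0],[0.23,0.96,0,0,0,0],[0.23,0.96,0,0,0,0],[0.23,0.96,0,0,0,0],[0.23,0.96,0,0,0,0],[0.23,0.96,0,0,0,0],[0.23,0.96,0,0,0,0]]]'  >/dev/null
python3 -m crank '[[[0,0,0,0,0,0],[0,0,0,0,0,0]]]' >/dev/null
python3 plan.py .602 -.192 -.016 .166
```

```text
t 24.90 pos [ 0.5999 -0.1916  0.0519] th 0.165 tilt [-0.001  0.001] turn tot -0.0002 shift tot [0.1  0.04 3.4 ] open 0.0516 grip 0.0 F [0.9 1.3 0. ]
```

```bash
python3 -m crank '[[[0.07,0.02,0.5,0,0,0],[0,0,0.7,0,0,0],[0,0,0.7,0,0,0],[0,0,0.7,0,0,0],[0,0,0.5,0,0,0],[0,0,0.3,0,0,0],[0,0,0,0,0,0],[0,0,0,0,0,0]]]'
python3 -m crank '[[[0,0,0,0,0,0],[0,0,0,0,0,0],[0,0,0,0,0,0],[0,0,0,0,0,0],[0,0,0,0,0,0],[0,0,0,0,0,0]]]' -0.9 15
```

```text
t: 25.7
position: [0.6025, -0.1926, -0.0152]
tool_rot: [[0.986, 0.165, 0.0], [0.165, -0.986, -0.0], [0.0, 0.0, -1.0]]
ft_force: [0.5, -1.0, 0.2]
opening: 0.0519
grip_force: 0.0
t: 26.3
position: [0.6025, -0.1923, -0.0149]
tool_rot: [[0.986, 0.165, 0.0], [0.165, -0.986, 0.0], [0.0, -0.0, -1.0]]
ft_force: [-0.7, 1.1, 3.4]
opening: 0.0257
grip_force: 15.0
```

```bash
python3 -m crank '[[[0,0,-0.5,0,0,0],[0,0,-0.8,0,0,0],[0,0,-0.8,0,0,0],[0,0,-0.8,0,0,0],[0,0,-0.1,0,0,0],[0,0,0,0,0,0],[0,0,0,0,0,0]]]'
python3 plan.py .5695 .273 .045 .166
```

```text
t: 27.0
position: [0.6018, -0.1922, 0.0445]
tool_rot: [[0.986, 0.165, -0.001], [0.165, -0.986, 0.0], [-0.001, -0.0, -1.0]]
ft_force: [-0.3, -0.2, -1.1]
opening: 0.0254
grip_force: 15.0
t 27.00 pos [ 0.6018 -0.1922  0.0445] th 0.166 tilt [-0.001  0.   ] turn tot -0.0000 shift tot [  2.25 -23.21  -0.03] open 0.0254 grip 15.0 F [-0.3 -0.2 -1.1]
```

```bash
python3 -m crank '[[[0.094,-0.967,0,0,0,0],[0.094,-0.967,0,0,0,0],[0.094,-0.967,0,0,0,0],[0.094,-0.967,0,0,0,0],[0.094,-0.967,0,0,0,0],[0.094,-0.967,0,0,0,0],[0.094,-0.967,0,0,0,0],[0.094,-0.967,0,0,0,0],[0.094,-0.967,0,0,0,0],[0.094,-0.967,0,0,0,0]]]' >/dev/null
python3 -m crank '[[[0.094,-0.967,0,0,0,0],[0.094,-0.967,0,0,0,0],[0.094,-0.967,0,0,0,0],[0.094,-0.967,0,0,0,0],[0.094,-0.967,0,0,0,0],[0.094,-0.967,0,0,0,0],[0.094,-0.967,0,0,0,0],[0.094,-0.967,0,0,0,0],[0.094,-0.967,0,0,0,0],[0.094,-0.967,0,0,0,0]]]' >/dev/null
python3 -m crank '[[[0.094,-0.967,0,0,0,0],[0.094,-0.967,0,0,0,0],[0.094,-0.967,0,0,0,0],[0.094,-0.967,0,0,0,0],[0,0,0,0,0,0],[0,0,0,0,0,0],[0,0,0,0,0,0]]]' >/dev/null
python3 plan.py .5695 .273 -.002 .166
```

```text
t 29.70 pos [0.5703 0.2709 0.0445] th 0.164 tilt [-0.    -0.002] turn tot -0.0006 shift tot [-0.02 -0.11  2.33] open 0.0257 grip 15.0 F [-0.4 -0.4 -1.2]
```

```bash
python3 -m crank '[[[-0.02,-0.05,0.5,0,0,0],[0,0,0.7,0,0,0],[0,0,0.6,0,0,0],[0,0,0.3,0,0,0],[0,0,0.15,0,0,0],[0,0,0.05,0,0,0],[0,0,0,0,0,0],[0,0,0,0,0,0]]]'
python3 -m crank '[[[0,0,0,0,0,0],[0,0,0,0,0,0],[0,0,0,0,0,0],[0,0,-0.4,0,0,0],[0,0,-0.8,0,0,0],[0,0,-0.8,0,0,0],[0,0,-0.8,0,0,0],[0,0,0,0,0,0],[0,0,0,0,0,0]]]' -0.1
python3 plan.py .6099 -.3463 .06 -.2
```

```text
t: 30.5
position: [0.5699, 0.2739, -0.0009]
tool_rot: [[0.986, 0.165, 0.001], [0.165, -0.986, 0.0], [0.001, -0.0, -1.0]]
ft_force: [0.3, 0.1, -1.7]
opening: 0.026
grip_force: 15.0
t: 31.4
position: [0.5699, 0.274, 0.0556]
tool_rot: [[0.986, 0.165, 0.001], [0.165, -0.986, 0.001], [0.002, -0.001, -1.0]]
ft_force: [-0.4, -0.1, 0.2]
opening: 0.0425
grip_force: 0.0
t 31.40 pos [0.5699 0.274  0.0556] th 0.166 tilt [0.001 0.001] turn tot 0.1165 shift tot [ 8.12 30.   -0.22] open 0.0425 grip 0.0 F [-0.4 -0.1  0.2]
```

```bash
python3 -m crank '[[[0,0,0,0,0,0.0388],[0,0,0,0,0,0.0388],[0,0,0,0,0,0.0388],[0,0.8,0,0,0,0],[0.2,1,-0.1,0,0,0],[0.2,1,-0.1,0,0,0],[0.2,1,-0.1,0,0,0],[0.2,1,-0.1,0,0,0],[0.2,1,-0.1,0,0,0],[0.2,1,-0.1,0,0,0]]]' 0.35 >/dev/null
python3 -m crank '[[[0.2,1,-0.1,0,0,0],[0.2,1,-0.1,0,0,0],[0.2,1,-0.1,0,0,0],[0.2,1,-0.1,0,0,0],[0.2,1,-0.1,0,0,0],[0.2,1,-0.1,0,0,0],[0.2,1,-0.1,0,0,0],[0.2,1,-0.1,0,0,0],[0.2,1,-0.1,0,0,0],[0.2,1,-0.1,0,0,0]]]' >/dev/null
python3 -m crank '[[[0.2,1,-0.1,0,0,0],[0.2,1,-0.1,0,0,0],[0.2,1,-0.1,0,0,0],[0.2,1,-0.1,0,0,0],[0.2,1,-0.1,0,0,0],[0.2,1,-0.1,0,0,0],[0.2,1,-0.1,0,0,0],[0.2,1,-0.1,0,0,0],[0,0,0,0,0,0],[0,0,0,0,0,0]]]' >/dev/null
python3 plan.py .6099 -.3463 .06 -.2
python3 - <<'E'
from h import *
import pickle
d=shot('wrist','w8.png');pickle.dump(d,open('w8.pkl','wb'))
E
```

```text
t 34.40 pos [ 0.5637 -0.2323  0.1026] th -0.201 tilt [-0.001  0.001] turn tot -0.0003 shift tot [3.4  5.13 2.13] open 0.0631 grip 0.0 F [-1.2  0.8 -0.1]
```

View pics/w8.png

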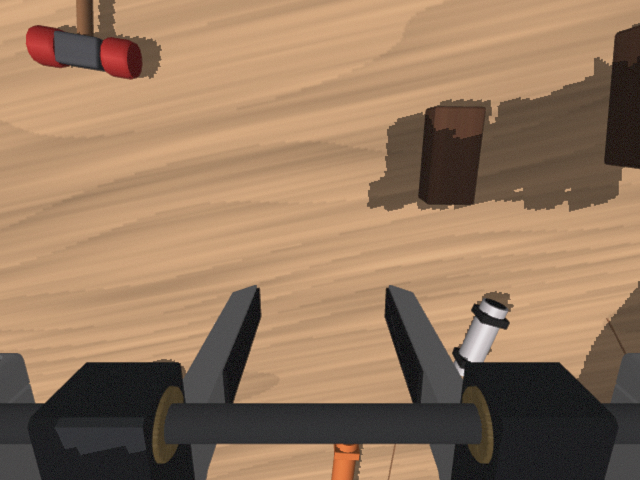

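The block's top face is roughly (432,107), (485,108), (475,205), (424,203), with the left side face visible beside it. The larger block is at the far right.

```bash
python3 - <<'E'
from h import *
import pickle
np.set_printoptions(precision=4,suppress=True)
d=pickle.load(open('w8.pkl','rb'));D=pickle.load(open('D.pkl','rb'))
c=[(433,107),(485,108),(475,205),(425,203)]
P=[plane(d,q,.03) for q in c]
for a,b in((0,1),(1,2),(2,3),(3,0)): v=P[b]-P[a];print(np.linalg.norm(v).round(4),np.arctan2(v[1],v[0]).round(3))
print('c',sum(P)/4)
# height: top-face TR corner seen in top view at crop (621,62)->full, BR (606,115)
for q,u in((c[1],(130+621/2,130+62/2)),(c[2],(130+606/2,130+115/2))): print(tri(d,q,D['top'],u))
z=cv2.resize(d['img'][90:220,400:500],(461,600),interpolation=cv2.INTER_CUBIC);cv2.imwrite('pics/w8c.png',cv2.convertScaleAbs(z,alpha=2.2))
E
```

```text
0.0364 -1.789
0.0686 2.955
0.0376 1.33
0.0678 -0.205
c [ 0.6083 -0.34    0.03  ]
(array([ 0.6375, -0.3792, -0.0027]), np.float64(0.0037135170672667334))
(array([ 0.5673, -0.357 ,  0.0178]), np.float64(0.001977175307379944))
```

View pics/w8c.png

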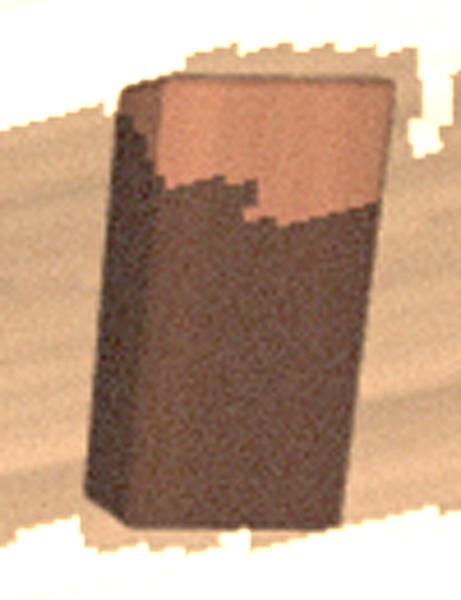

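Top-face corners give about 35–37 x 69 mm, so this is the right block. Its centre is (.608,-.341) and its yaw about -0.2.

```bash
python3 plan.py .608 -.341 .035 -.2; python3 -m crank '[[[0.53,0.82,0.5,0,0,0],[0.53,0.82,0.5,0,0,0],[0.53,0.82,0.5,0,0,0],[0.53,0.82,0.5,0,0,0],[0.53,0.82,0.5,0,0,0],[0.53,0.82,0.5,0,0,0],[0,0,0,0,0,0],[0,0,0,0,0,0]]]' >/dev/null;python3 plan.py .608 -.341 -.016 -.2
```

```text
t 34.45 pos [ 0.5642 -0.2309  0.1025] th -0.199 tilt [-0.001  0.001] turn tot 0.0002 shift tot [3.24 4.96 3.37] open 0.0634 grip 0.0 F [ 0.2  0.5 -0.1]
t 35.25 pos [ 0.6077 -0.3387  0.0422] th -0.198 tilt [-0.001  0.002] turn tot 0.0005 shift tot [0.04 0.11 2.91] open 0.0636 grip 0.0 F [0.2 0.4 0.1]
```

```bash
python3 -m crank '[[[0.02,0.06,0.5,0,0,0],[0,0,0.7,0,0,0],[0,0,0.7,0,0,0],[0,0,0.5,0,0,0],[0,0,0.3,0,0,0],[0,0,0.2,0,0,0],[0,0,0,0,0,0],[0,0,0,0,0,0]]]'
python3 -m crank '[[[0,0,0,0,0,0],[0,0,0,0,0,0],[0,0,0,0,0,0],[0,0,0,0,0,0],[0,0,0,0,0,0],[0,0,0,0,0,0]]]' -0.7 15
python3 -m crank '[[[0,0,-0.5,0,0,0],[0,0,-0.8,0,0,0],[0,0,-0.8,0,0,0],[0,0,-0.8,0,0,-0.03],[0,0,-0.1,0,0,-0.03],[0,0,0,0,0,-0.03],[0,0,0,0,0,-0.0265],[0,0,0,0,0,0],[0,0,0,0,0,0]]]'
python3 plan.py .583 .193 .045 .166
```

```text
t: 36.05
position: [0.6084, -0.3421, -0.015]
tool_rot: [[0.98, -0.198, 0.001], [-0.198, -0.98, -0.0], [0.001, 0.0, -1.0]]
ft_force: [-0.4, -0.4, 0.5]
opening: 0.063
grip_force: 0.0
t: 36.65
position: [0.6083, -0.3416, -0.0151]
tool_rot: [[0.98, -0.198, 0.0], [-0.198, -0.98, 0.0], [0.0, -0.0, -1.0]]
ft_force: [0.1, 1.0, 2.2]
opening: 0.0361
grip_force: 15.0
t: 37.55
position: [0.6085, -0.3423, 0.0459]
tool_rot: [[0.987, 0.163, 0.001], [0.163, -0.987, -0.001], [0.001, 0.001, -1.0]]
ft_force: [-0.4, -0.1, -1.0]
opening: 0.0359
grip_force: 15.0
t 37.55 pos [ 0.6085 -0.3423  0.0459] th 0.164 tilt [ 0.001 -0.001] turn tot -0.0007 shift tot [  3.16 -26.61   0.04] open 0.0359 grip 15.0 F [-0.4 -0.1 -1. ]
```

```bash
python3 -m crank '[[[0.113,-0.95,0,0,0,0],[0.113,-0.95,0,0,0,0],[0.113,-0.95,0,0,0,0],[0.113,-0.95,0,0,0,0],[0.113,-0.95,0,0,0,0],[0.113,-0.95,0,0,0,0],[0.113,-0.95,0,0,0,0],[0.113,-0.95,0,0,0,0],[0.113,-0.95,0,0,0,0],[0.113,-0.95,0,0,0,0]]]' >/dev/null
python3 -m crank '[[[0.113,-0.95,0,0,0,0],[0.113,-0.95,0,0,0,0],[0.113,-0.95,0,0,0,0],[0.113,-0.95,0,0,0,0],[0.113,-0.95,0,0,0,0],[0.113,-0.95,0,0,0,0],[0.113,-0.95,0,0,0,0],[0.113,-0.95,0,0,0,0],[0.113,-0.95,0,0,0,0],[0.113,-0.95,0,0,0,0]]]' >/dev/null
python3 -m crank '[[[0.113,-0.95,0,0,0,0],[0.113,-0.95,0,0,0,0],[0.113,-0.95,0,0,0,0],[0.113,-0.95,0,0,0,0],[0.113,-0.95,0,0,0,0],[0.113,-0.95,0,0,0,0],[0.113,-0.95,0,0,0,0],[0.113,-0.95,0,0,0,0],[0,0,0,0,0,0],[0,0,0,0,0,0]]]' >/dev/null
python3 -m crank '[[[0,0,0,0,0,0],[0,0,0,0,0,0]]]' >/dev/null
python3 plan.py .583 .193 -.002 .166
```

```text
t 40.75 pos [0.5827 0.1917 0.0448] th 0.164 tilt [ 0.    -0.001] turn tot -0.0006 shift tot [ 0.02 -0.06  2.34] open 0.0359 grip 15.0 F [ 0.  -0.6 -0.2]
```

```bash
python3 -m crank '[[[0,-0.02,0.5,0,0,0],[0,0,0.7,0,0,0],[0,0,0.6,0,0,0],[0,0,0.3,0,0,0],[0,0,0.15,0,0,0],[0,0,0.05,0,0,0],[0,0,0,0,0,0],[0,0,0,0,0,0]]]'
python3 -m crank '[[[0,0,0,0,0,0],[0,0,0,0,0,0],[0,0,0,0,0,0],[0,0,-0.4,0,0,0],[0,0,-0.8,0,0,0],[0,0,-0.8,0,0,0],[0,0,-0.8,0,0,0],[-0.5,0,-0.8,0,0,0],[-1,0,-0.8,0,0,0],[-1,0,-0.8,0,0,0]]]' 0.1
python3 -m crank '[[[-1,0.5,-0.5,0,0,0],[-1,0.5,-0.5,0,0,0],[-1,0.5,-0.5,0,0,0],[-1,0.5,-0.5,0,0,0],[-0.5,0.5,-0.5,0,0,0],[0,0,0,0,0,0],[0,0,0,0,0,0],[0,0,0,0,0,0]]]'
python3 - <<'E'
from h import *
import pickle
d=shot('wrist');t=shot('top');pickle.dump((d,t),open('end.pkl','wb'))
a=cv2.resize(t['img'][120:300,120:460],(800,424));
cv2.imwrite('pics/e1.png',a);cv2.imwrite('pics/e2.png',d['img'])
E
```

```text
t: 41.55
position: [0.5829, 0.1939, -0.0009]
tool_rot: [[0.986, 0.166, 0.001], [0.166, -0.986, 0.0], [0.001, -0.0, -1.0]]
ft_force: [1.2, -0.1, -0.5]
opening: 0.0359
grip_force: 15.0
t: 42.55
position: [0.5328, 0.1854, 0.1038]
tool_rot: [[0.986, 0.165, 0.001], [0.165, -0.986, 0.0], [0.001, -0.0, -1.0]]
ft_force: [0.5, -0.2, 0.4]
opening: 0.0515
grip_force: 0.0
t: 43.35
position: [0.4535, 0.122, 0.1525]
tool_rot: [[0.986, 0.166, 0.001], [0.166, -0.986, 0.0], [0.001, -0.0, -1.0]]
ft_force: [0.3, -0.0, 0.0]
opening: 0.0516
grip_force: 0.0
```

View pics/e2.png

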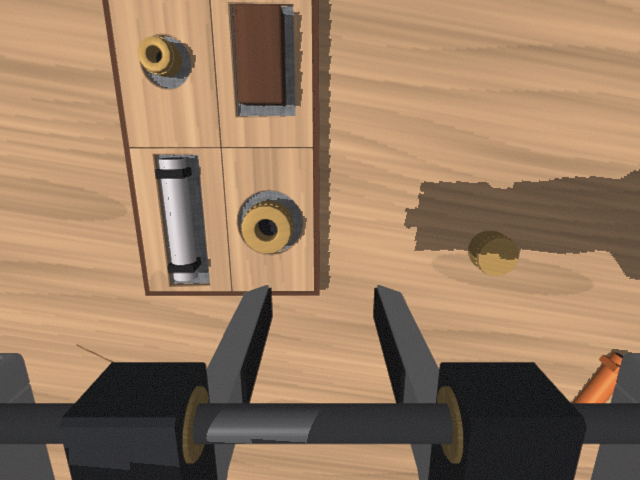

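All four sit inside their recesses: tube (178,218), large weight (267,228), small weight (157,55), block (258,55). I'll check the offsets numerically.

```bash
python3 - <<'E'
from h import *
import pickle
np.set_printoptions(precision=4,suppress=True)
d,t=pickle.load(open('end.pkl','rb'))
for n,q,z,w in(('ws',(157,55),.039,(.5694,.273)),('wl',(267,228),.039,(.4476,.1706)),('b',(258,54),.041,(.5828,.1932)),('t',(178,218),.023,(.4342,.2504))):
    p=plane(d,q,z); print(n,p,(p[:2]-w)*1000)
# well outlines (insert seams): centre seam crossing in wrist (220.5,148) at z .017 -> expect .5085,.2218
print(plane(d,(223,148),.017)); print(r.sense()['t'])
E
```

```text
ws [0.5696 0.2695 0.039 ] [ 0.2197 -3.5376]
wl [0.4473 0.1686 0.039 ] [-0.2891 -1.958 ]
b [0.583  0.1925 0.041 ] [ 0.2089 -0.714 ]
t [0.4387 0.2513 0.023 ] [4.4942 0.878 ]
[0.5067 0.2181 0.017 ]
43.45
```

View pics/e1.png

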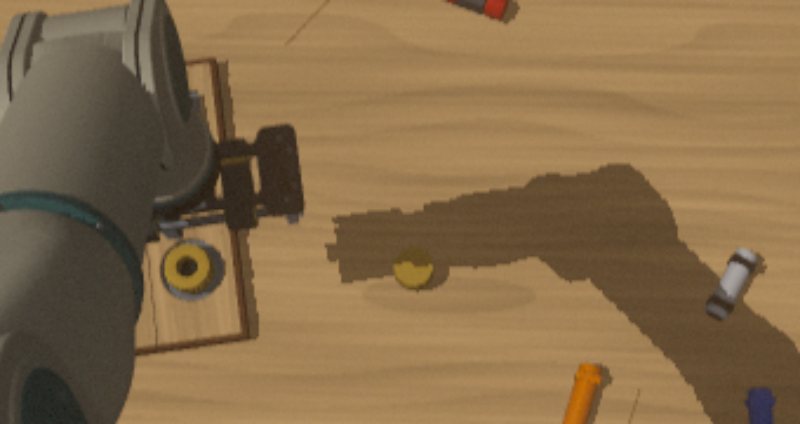

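```bash
python3 - <<'E'
from h import *
import pickle
d=pickle.load(open('end.pkl','rb'))[0];w=pickle.load(open('w7.pkl','rb'))
for z in (.023,.029):
  for n,im,a,b in(('w7',w,(183,178),(200,345)),('end',d,(175,158),(182,280))):
    A=plane(im,a,z);B=plane(im,b,z); print(z,n,A.round(4),B.round(4),np.linalg.norm(A-B).round(4),((A+B)/2).round(4))
print(tri(w,(186,200),d,(173,172)),tri(w,(199,331),d,(184,266)))
E
```

```text
0.023 w7 [0.4909 0.2599 0.023 ] [0.3792 0.2415 0.023 ] 0.1133 [0.435  0.2507 0.023 ]
0.023 end [0.4918 0.257  0.023 ] [0.3785 0.2439 0.023 ] 0.1141 [0.4352 0.2505 0.023 ]
0.029 w7 [0.492  0.2579 0.029 ] [0.3831 0.24   0.029 ] 0.1104 [0.4376 0.2489 0.029 ]
0.029 end [0.4926 0.2549 0.029 ] [0.3813 0.242  0.029 ] 0.1121 [0.437  0.2484 0.029 ]
(array([0.48335789, 0.24981745, 0.04600114]), np.float64(7.107452529512576e-05)) (array([0.3992084 , 0.23863003, 0.03794574]), np.float64(0.000876385324286377))
```

```bash
python3 -c "
from plant import r
print(r.close_job())"
```

```text
the job is handed in; nothing more can be done
None
```

The job is handed in at about 43 s: both weights, the long tube and the block are in their recesses, each measured within about 5 mm of centre, and the blank and short tube were not touched; the hand-in returned no verdict.

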